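Clip the gas-valve key onto its snap hook

TASK

Pick up the gas-bottle valve key lying on the bench and clip its ring onto the snap hook of the bench stand: press the sprung gate inward with the ring, pass the ring through and let the gate snap shut behind it. Then tug the key back up against the shut gate with a gentle but clear pull of about 10 N, held for a moment, to feel that it has caught, and leave the key hanging still in the bottom of the hook. Never press or pull the key on the hook or gate with more than 25 N, and leave the little vial, the tape roll and the timer where they are.

Things in the scene. Friction and masses are not known exactly. Their poses are not given: they have to be found in the camera images.
- valve_key: One-piece steel gas-bottle valve key, 108 mm long, 10 thick, 70 g, lying flat: a round ring at one end, a straight handle bar 16 wide and 10 thick from 18 to 77 mm from the ring's centre, a cross-head 26 wide at 78 to 88 mm. Origin: under the ring's centre, on the underside; x points from the ring along the handle, z is normal to the flat side (up at the start). Both sides are alike.
- key_ring (a point): Centre of the key's ring, 5 mm above the underside; the ring is of round wire 5 mm thick, inner diameter 30 mm, outer 40 mm, its plane is the key's x-y plane.
- key_grip (a point): Point in the middle of the key's handle, 40 mm from the ring's centre, mid thickness: pinch here across the 16 mm width.
- hook_stand: Fixed stand: grey base plate 150 x 90 x 12 mm, upright post 15 mm thick, 262 mm high. Origin on the bench, straight under the middle of the hook's U; x points to the post (at x = +90 mm), z up. A collar clamped on the post holds a steel snap hook; it is set anew each time, so that the shut gate is 180 to 225 mm above the bench. This height is NOT in the measured poses: see it or feel it.
- vial: Bystander: glass vial with a black cap, 27 mm across, 60 mm high, standing; origin under its centre.
- tape: Bystander: roll of tape lying flat, 94 mm across, 24 mm high; origin under its centre.
- timer: Bystander: white bench timer lying flat, 62 x 66 x 18 mm; origin under its centre.
- snap_gate (a joint): Angle of the sprung gate in the hook. 0 = shut against a stop (cannot swing up past level); grows as the free end swings down into the U, to 1.1 rad. Spring: about 2.7 N at the free end to begin opening, 6 N at 0.6 rad; shuts when let go. Hook: U of 7 mm round bar in the stand's x-z plane, inside width 33: back arm axis at x = +20 mm, nose (free arm) axis at x = -20.
- gate_hinge (a point): Point on the bench (z = 0) straight under the gate's hinge at the back arm, x = +20 mm from the stand's origin. The gate, a level bar 5 mm thick, ends 36 mm from its hinge, at the inside of the nose. From the gate's level the nose rises 11 mm (leaning 2.5 mm out) and runs straight down 35 mm; the bowl's bar has its axis 55 mm below the gate; a bar 12 mm above the gate joins back arm and post.
- nose_foot (a point): Point on the bench (z = 0) straight under the nose arm's axis. The ring goes down over the nose, one side outside the U, the other inside: pressed straight down with its inner wire 1 to 6 mm from the nose's inner surface, it slips off the gate's end at 0.6 to 0.9 rad, 28 to 34 mm below where it met the gate, which snaps up over it (37 is enough). Beyond 44 mm it jams in the bowl.

How it is judged:
By the outcome, as a careful person would: the job done as asked, in the order asked, and still so for the second after the job is handed in, with the robot touching nothing.
It also fails if it takes over 62 s, if anything falls off the work surface, if the arm or the gripper's body presses on something with over 40 N, if the wrist force passes 120 N, or if a joint passes its speed limit or range.

ROBOT

A 6-joint arm with a two-finger parallel gripper is mounted at the origin on a cart in front of the work surface, level with it; the furniture and walls round the work are solid. World frame = base frame: x ahead of the robot, y to its left, z up, the work surface at z = 0. Lengths are in m, angles in rad, forces in N, time in s.
With the tool pointing down it reaches from about 0.35 to 1 m from the base axis. Payload 7.1 kg.
Tool frame: the origin (TCP) lies between the finger pads; the fingertips stand 22 mm ahead of it and the grasp point (between the pads) lies 3 mm ahead of it; z points along the fingers, y is the line along which they close (so a half turn about z gives the same grasp; the last joint's range is limited). The gripper opens to 85 mm and grips with 20 to 120 N. Pads are 22 mm wide; open, the fingers measure 114 mm over their backs; the gripper's body (76 mm by 85 mm) begins 54 mm behind the grasp point. The pads swing forward as they close: fully open they stand 13 mm farther back than shut.
Start: joints at [-1.334, 0.423, 1.63, -0, 1.089, -0.019], TCP at [0.158, -0.605, 0.253] pointing down, gripper open.
Joint ranges: [-3, 3], [-0.9, 2.11], [0.09, 2.58], [-1.31, 4.45], [0.11, 2.69], [-2.54, 2.54]. Speed limits (rad/s): [2.39, 2.39, 3.01, 3.14, 3.14, 3.14].

INTERFACE

Orientations are given as a rotation vector (axis times angle).
In Python, from rig import manip gives the robot as it stands. The module is installed in compiled form; this text tells all that it offers. Calls block until the motion is done:
- manip.move_to(position, orientation): joint-space move of the TCP to a pose.
- manip.servo_line(position, orientation=None, rate=0.15): straight line of the TCP; orientation=None keeps the orientation; rate is the mean speed in m/s.
- manip.set_joints(angles): joint-space move.
- manip.command_gripper(opening, f_grip=None): finger opening in m; f_grip is the grip in N (None keeps the last); returns when the fingers have stopped.
- manip.hold(seconds).
- manip.solve_ik(position, orientation): joint angles nearest the present ones, or None.
- manip.camera(name): name is "scene" or "top" or "wrist"; returns a dict with "image" (420x560x3 uint8, red, green, blue), "fx", "fy", "cx", "cy" (pixels), "cam_to_world" (4x4, takes a point from camera to world coordinates); the wrist camera has in their place "mount" (4x4, takes a point from camera to tool coordinates, whose origin is the TCP and whose axes are the flange's). Camera axes: x right, y down, z forward; pixel columns grow to the right and rows downward; lengths in m; the calibration is good to about 2 mm. A picture is of the moment at which its call begins: read the wrist's pose just before it. There is no depth.
A pose or a line that the arm cannot do raises manip.IKError and nothing moves.
- manip.sign_off(): hands the job in; it is judged then, once.
Readings, each from a call of its own:
- manip.get_time(): time.
- manip.get_joint_positions(): joint angles.
- manip.get_joint_vel(): joint speeds.
- manip.get_tau(): joint torques, N m.
- manip.get_position(): TCP position.
- manip.get_ee_rot(): TCP orientation.
- manip.get_contact_force(): force on the tool from outside, world axes, zero at the start.
- manip.get_torque(): the same for the moment, N m.
- manip.get_width(): finger opening in m.
- manip.get_grip_force(): force on a finger pad.
Only numpy, scipy, OpenCV 4.12 (cv2) and the standard library are available. Lean on these libraries where they do the work, as an engineer would, in place of code of your own. Each camera call takes 0.05 s, during which the arm holds its last target. There are 200 camera calls.

## Working session

There is one attempt and no reset: what is moved stays moved. The work goes in short steps, each a Python script; the robot and the scene stay as the last script left them, time stands still between calls to the robot, and variables do not carry over. Pictures are saved under pics/ and viewed, at most 10 in all, crops included, and the job is handed in when it is done.

```bash
mkdir -p pics; python3 - <<'E'
from rig import manip
import cv2,numpy as np,pickle
for n in("scene","top"):
    c=manip.camera(n); pickle.dump(c,open(n+".pkl","wb")); cv2.imwrite(f"pics/{n}0.png",c["image"][:,:,::-1])
    print(n,c["fx"],c["cx"],c["cy"],np.round(c["cam_to_world"],3).tolist())
print(manip.get_time(),manip.get_position(),manip.get_ee_rot(),manip.get_contact_force())
E
```

```text
scene 436.4908556155249 277.56155115202046 209.3912469953978 [[-0.599, -0.346, 0.722, -0.093], [-0.801, 0.255, -0.542, 0.649], [0.004, -0.903, -0.43, 0.528], [0.0, 0.0, 0.0, 1.0]]
top 414.36486875581744 280.25867712268473 214.25445271695955 [[0.021, -0.984, 0.178, 0.405], [-1.0, -0.022, -0.007, 0.168], [0.01, -0.178, -0.984, 1.008], [0.0, 0.0, 0.0, 1.0]]
0.1 [ 0.1580532  -0.60418992  0.25261326] [-3.11452129e+00 -4.00571835e-01  2.46290861e-04] [-0.35788819 -0.16331342 -0.02464058]
```

View pics/scene0.png

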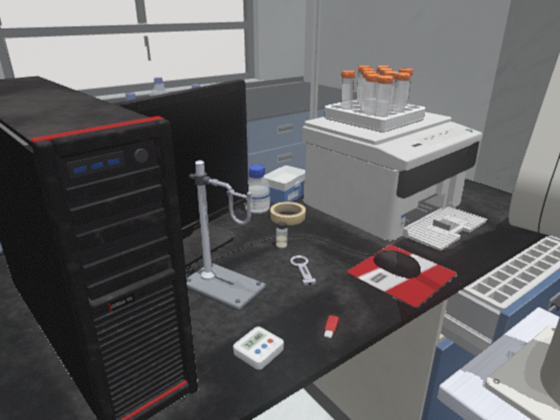

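View pics/top0.png

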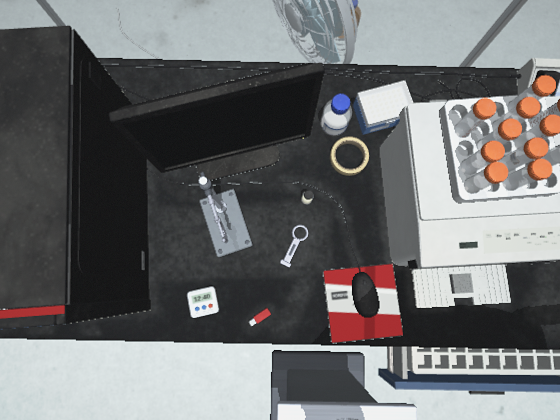

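The scene shows the stand at about (225,285) px with its hook at about (238,210), and the key at (300,265). In the top view the stand base is at about (226,222), the key's ring at (300,232) and its cross-head at (286,264). I'll zoom in on both views.

```bash
python3 - <<'E'
import cv2,numpy as np,pickle
t=pickle.load(open("top.pkl","rb"))["image"];s=pickle.load(open("scene.pkl","rb"))["image"]
a=cv2.resize(t[165:275,190:320],None,fx=5,fy=5,interpolation=cv2.INTER_CUBIC)
b=cv2.resize(s[155:305,180:325],None,fx=4,fy=4,interpolation=cv2.INTER_CUBIC)
cv2.imwrite("pics/topz.png",a[:,:,::-1]);cv2.imwrite("pics/scz.png",b[:,:,::-1])
E
```

```text
(no output)
```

View pics/topz.png

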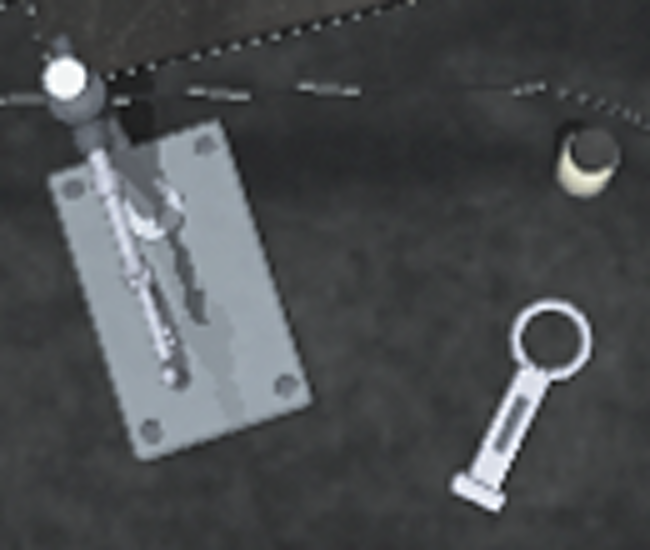

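View pics/scz.png

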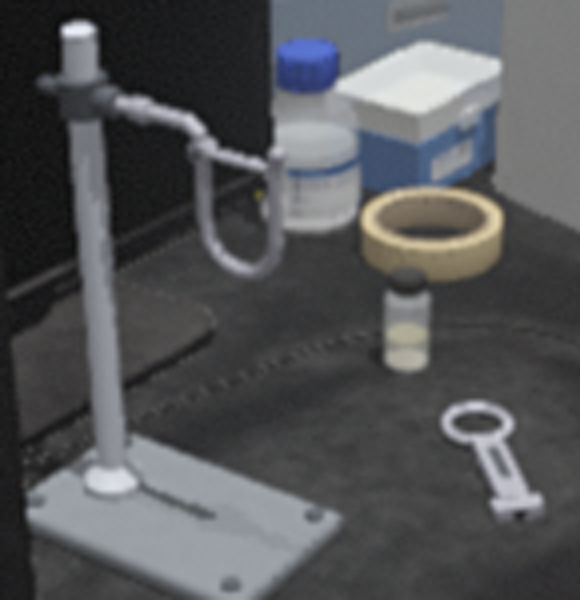

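Top crop (5x, offset 190,165):
- Base corners (50,178), (218,122), (313,405) and (143,461).
- Post top (66,77) and nose tip (175,375).
- Key ring (552,340) and cross-head (479,492).

Scene crop (4x, offset 180,155):
- Nose tip (276,150).
- Gate hinge (198,150).
- Bowl bottom (243,272).

```bash
cat > geo.py <<'E'
import numpy as np,pickle
def ray(c,uv,M=None):
    M=c["cam_to_world"] if M is None else M
    d=M[:3,:3]@[(uv[0]-c["cx"])/c["fx"],(uv[1]-c["cy"])/c["fy"],1.]
    return M[:3,3],d
def onz(c,uv,z):
    o,d=ray(c,uv); return o+d*(z-o[2])/d[2]
def onplane(c,uv,p,n):
    o,d=ray(c,uv); return o+d*(np.dot(p-o,n)/np.dot(d,n))
T=pickle.load(open("top.pkl","rb"));S=pickle.load(open("scene.pkl","rb"))
tz=lambda x,y:((x+.5)/5-.5+190,(y+.5)/5-.5+165)
sz=lambda x,y:((x+.5)/4-.5+180,(y+.5)/4-.5+155)
E
python3 - <<'E'
from geo import *
np.set_printoptions(precision=4,suppress=True)
C=[onz(T,tz(*p),.012) for p in((50,178),(218,122),(313,405),(143,461))]
print("edges",[np.linalg.norm(C[i]-C[i-1]) for i in range(4)])
m=sum(C)/4; x=(C[0]+C[1]-C[2]-C[3]);x[2]=0;x/=np.linalg.norm(x); n=np.array([-x[1],x[0],0])
print("base centre",m,"x",x,"yaw",np.degrees(np.arctan2(x[1],x[0])))
post=onz(T,tz(66,77),.262);print("post",post,"in base frame",(post-m)@x,(post-m)@n)
ps=onz(S,sz(109,485),.012);print("post foot scene",ps,(ps-m)@x,(ps-m)@n); pt=onz(S,sz(79,32),.262);print("post top scene",pt,(pt-m)@x,(pt-m)@n)
o=post-90e-3*x
for nm,p in dict(nose=(276,150),gatehinge=(198,150),gatenose=(272,168),bowl=(243,272),collar=(120,105)).items():
    q=onplane(S,sz(*p),m,n);print(nm,q,"stand x",(q-o)@x)
for z in(.2,.22,.24): q=onz(T,tz(175,375),z);print("nose top",z,q,(q-o)@x,(q-m)@n)
r=onz(T,tz(552,340),.005);h=onz(T,tz(479,492),.007);print("ring",r,"head",h,np.linalg.norm((h-r)[:2]),np.degrees(np.arctan2(*(h-r)[[1,0]])))
r=onz(S,sz(479,423),.005);h=onz(S,sz(515,502),.005);print("scene ring",r,"head",h,np.linalg.norm((h-r)[:2]))
v=onz(T,tz(588,150),.06);print("vial",v)
E
```

```text
edges [np.float64(0.14693238605007955), np.float64(0.08653442631451068), np.float64(0.14807716529895484), np.float64(0.08538994765374203)]
base centre [0.5617 0.2936 0.012 ] x [0.9364 0.351  0.    ] yaw 20.545840825576175
post [0.6011 0.3081 0.262 ] in base frame 0.042010599331835666 -0.0002759424213328787
post foot scene [0.603  0.3094 0.012 ] 0.04421454173617726 0.0003057634426752941
post top scene [0.5972 0.3094 0.262 ] 0.038772013194324065 0.002320002411209154
nose [0.4966 0.2692 0.228 ] stand x -0.021483650194679065
gatehinge [0.5375 0.2845 0.2178] stand x 0.022189476530174085
gatenose [0.4989 0.2701 0.2188] stand x -0.019036628263053995
bowl [0.516  0.2764 0.1625] stand x -0.0008316670320265362
collar [0.5795 0.3003 0.2298] stand x 0.06701161690287193
nose top 0.2 [0.4982 0.2706 0.2   ] -0.01946449095227808 0.0007700390541251652
nose top 0.22 [0.4959 0.2681 0.22  ] -0.022520461237250853 -0.0007933311555548879
nose top 0.24 [0.4936 0.2656 0.24  ] -0.025576431522223605 -0.0023567013652348854
ring [0.542  0.1124 0.005 ] head [0.4673 0.1467 0.007 ] 0.08222111414284727 155.3406258982602
scene ring [0.5436 0.1091 0.005 ] head [0.4731 0.1428 0.005 ] 0.07813370937979085
vial [0.6248 0.0996 0.06  ]
```

Measurements agree across both cameras: gate at z≈0.218, key ring at about (0.542,0.111) with its handle yaw at 155°. My plan is to swing the key about the bend centre after clipping, so it ends up hanging down. First I'll check IK for every pose, for both hand flips.

```bash
cat > plan.py <<'E'
import numpy as np
from scipy.spatial.transform import Rotation as R
GATE=.218; YAW=np.radians(20.5)
O0=np.array([.6000,.3085,0])-.09*np.array([np.cos(YAW),np.sin(YAW),0]) # stand origin
D=.0185 # handle mid ahead of TCP along tool z
L=.040  # ring centre to grip along handle
sx=np.array([np.cos(YAW),np.sin(YAW),0]);sy=np.array([-sx[1],sx[0],0]);ez=np.array([0,0,1.])
def pose(ring,h,z,flip):  # ring centre, handle dir, tool z
    x=h*(-1 if flip else 1); y=np.cross(z,x)
    return ring+L*h-D*z, R.from_matrix(np.c_[x,y,z]).as_rotvec()
def hook(xr,zr,phi,flip,yr=0.): # ring centre in stand frame (z rel. gate), tilt phi
    h=-np.cos(phi)*sx-np.sin(phi)*ez; z=np.sin(phi)*sx-np.cos(phi)*ez
    return pose(O0+xr*sx+yr*sy+(GATE+zr)*ez,h,z,flip)
def arc(phi,flip,rho=.028): return hook(-rho*np.cos(phi),-.035-rho*np.sin(phi),phi,flip)
KR=np.array([.542,.1115,.0055]);KY=np.radians(155.)
kh=np.array([np.cos(KY),np.sin(KY),0])
def key(dz,flip): return pose(KR+dz*ez,kh,-ez,flip)
E
python3 - <<'E'
from plan import *
from rig import manip
np.set_printoptions(precision=2,suppress=True)
for f in(0,1):
    print("flip",f)
    for n,p in dict(key=key(0,f),keyup=key(.15,f),above=hook(-.028,.05,0,f),press=hook(-.028,-.038,0,f),a30=arc(.52,f),a60=arc(1.05,f),a90=arc(1.57,f)).items():
        print(n,p[0],manip.solve_ik(*p))
c=manip.camera("wrist");print(c["mount"],c["fx"],c["cx"],c["cy"])
E
```

```text
flip 0
key [0.51 0.13 0.02] [ 0.23  0.65  1.96 -0.    0.53 -0.91]
keyup [0.51 0.13 0.17] [ 0.23  0.39  1.91 -0.    0.84 -0.91]
above [0.45 0.25 0.29] [ 0.49  0.23  1.83  0.    1.08 -1.44]
press [0.45 0.25 0.2 ] [ 0.49  0.34  1.91 -0.    0.89 -1.44]
a30 [0.45 0.25 0.17] [ 0.53  0.3   2.23 -0.75  0.13 -0.67]
a60 [0.47 0.26 0.13] [0.59 0.65 2.42 3.38 0.98 1.55]
a90 [0.5  0.27 0.12] [0.59 1.12 2.31 3.38 1.85 1.64]
flip 1
key [0.51 0.13 0.02] [ 0.23  0.65  1.96 -0.    0.53  2.23]
keyup [0.51 0.13 0.17] [ 0.23  0.39  1.91 -0.    0.84  2.23]
above [0.45 0.25 0.29] [ 0.49  0.23  1.83 -0.    1.08  1.7 ]
press [0.45 0.25 0.2 ] [ 0.49  0.34  1.91 -0.    0.89  1.7 ]
a30 [0.45 0.25 0.17] [ 0.53  0.3   2.23 -0.75  0.13  2.47]
a60 [0.47 0.26 0.13] [ 0.59  0.65  2.42  3.38  0.98 -1.59]
a90 [0.5  0.27 0.12] [ 0.59  1.12  2.31  3.38  1.85 -1.5 ]
[[-0.   -0.96 -0.26  0.07]
 [ 1.   -0.   -0.    0.  ]
 [-0.   -0.26  0.96 -0.12]
 [ 0.    0.    0.    1.  ]] 294.2803911522938 275.1314334531693 212.06617214337874
```

The wrist passes j5≈0 on the wrong side during the tilt. I'll yaw the handle (the ring is round, so its direction is free) and scan for a continuous path that also clears the hook.

```bash
cat >> plan.py <<'E'
def rot(d): return R.from_rotvec([0,0,d]).as_matrix()
def hookd(xr,zr,phi,d,yr=0.,flip=1):
    u=rot(d)@sx; h=-np.cos(phi)*u-np.sin(phi)*ez; z=np.sin(phi)*u-np.cos(phi)*ez
    return pose(O0+xr*sx+yr*sy+(GATE+zr)*ez,h,z,flip)
def arcd(phi,d,rho=.028,flip=1): return hookd(-rho*np.cos(phi),-.035-rho*np.sin(phi),phi,d,0.,flip)
t=np.linspace(0,np.pi,60)
HK=np.r_[np.c_[np.full(40,-.02),np.zeros(40),np.linspace(0,-.035,40)],np.c_[-.02*np.cos(t),0*t,-.035-.02*np.sin(t)],np.c_[np.full(40,.02),np.zeros(40),np.linspace(0,-.035,40)]]
def clear(phi,d,rho=.028):
    c=np.array([-rho*np.cos(phi),0,-.035-rho*np.sin(phi)]);u=rot(d)@[1,0,0];s=rot(d)@[0,1,0];h=-np.cos(phi)*u-np.sin(phi)*ez
    a=np.linspace(0,6.283,90)[:,None];ring=c+.0175*(np.cos(a)*h+np.sin(a)*s)
    return np.linalg.norm(ring[:,None]-HK[None],axis=2).min()-.006
E
python3 - <<'E'
from plan import *
from rig import manip
np.set_printoptions(precision=2,suppress=True)
for d in(20,30,40,50,-50):
  dr=np.radians(d)
  for f in (1,0):
    print(d,f)
    for ph in(0,20,35,50,70,90):
        p=arcd(np.radians(ph),dr,flip=f);print(ph,manip.solve_ik(*p),round(1e3*clear(np.radians(ph),dr),1))
E
```

```text
20 1
0 [ 0.46  0.34  1.9  -0.    0.9   1.32] 3.5
20 [0.4  0.29 2.13 0.26 0.41 1.04] 3.5
35 [ 0.35  0.33  2.27  1.79  0.21 -0.52] 3.5
50 [ 0.3   0.49  2.37  2.59  0.62 -1.38] 3.5
70 [ 0.24  0.82  2.4   2.69  1.29 -1.61] 3.5
90 [ 0.24  1.11  2.3   2.66  1.81 -1.69] 3.5
20 0
0 [ 0.46  0.34  1.9   0.    0.9  -1.82] 3.5
20 [ 0.4   0.29  2.13  0.26  0.41 -2.1 ] 3.5
35 None 3.5
50 [0.3  0.49 2.37 2.59 0.62 1.76] 3.5
70 [0.24 0.82 2.4  2.69 1.29 1.54] 3.5
90 [0.24 1.11 2.3  2.66 1.81 1.45] 3.5
30 1
0 [ 0.45  0.34  1.9  -0.    0.9   1.14] 3.5
20 [0.35 0.3  2.11 0.4  0.46 0.71] 3.5
35 [ 0.27  0.35  2.24  1.48  0.34 -0.43] 3.4
50 [ 0.18  0.5   2.33  2.2   0.65 -1.24] 3.3
70 [ 0.11  0.8   2.35  2.37  1.23 -1.57] 3.3
90 [ 0.11  1.08  2.25  2.36  1.71 -1.7 ] 3.5
30 0
0 [ 0.45  0.34  1.9  -0.    0.9  -2.  ] 3.5
20 [ 0.35  0.3   2.11  0.4   0.46 -2.43] 3.5
35 None 3.4
50 [0.18 0.5  2.33 2.2  0.65 1.9 ] 3.3
70 [0.11 0.8  2.35 2.37 1.23 1.57] 3.3
90 [0.11 1.08 2.25 2.36 1.71 1.44] 3.5
40 1
0 [ 0.44  0.35  1.89 -0.    0.9   0.95] 3.5
20 [0.31 0.31 2.08 0.47 0.54 0.44] 3.3
35 [ 0.2   0.37  2.19  1.28  0
[... 428 characters left out ...]
35 [ 0.15  0.4   2.13  1.12  0.6  -0.46] 2.2
50 [ 0.05  0.54  2.18  1.57  0.79 -1.01] 1.3
70 [-0.04  0.78  2.18  1.81  1.17 -1.38] 0.9
90 [-0.04  1.03  2.09  1.87  1.56 -1.55] 1.8
50 0
0 [ 0.43  0.35  1.88 -0.    0.91 -2.37] 3.5
20 None 3.1
35 None 2.2
50 [0.05 0.54 2.18 1.57 0.79 2.13] 1.3
70 [-0.04  0.78  2.18  1.81  1.17  1.76] 0.9
90 [-0.04  1.03  2.09  1.87  1.56  1.59] 1.8
-50 1
0 None 3.5
20 None 3.1
35 None 2.2
50 [ 0.93  0.58  2.04 -1.27  0.92 -2.24] 1.3
70 None 0.9
90 None 1.8
-50 0
0 [ 0.54  0.37  1.86 -0.    0.91 -0.52] 3.5
20 [ 0.71  0.38  1.97 -0.5   0.73  0.02] 3.1
35 [ 0.84  0.46  2.02 -0.94  0.76  0.52] 2.2
50 [ 0.93  0.58  2.04 -1.27  0.92  0.91] 1.3
70 None 0.9
90 None 1.8
```

Yaw offset 30° with flip 1 gives a continuous path with clearance of at least 3.3 mm. I'll go to the key, tucking in past the printer, and look with the wrist camera.

```bash
python3 - <<'E'
from plan import *
from rig import manip
import cv2,pickle
np.set_printoptions(precision=3,suppress=True)
a=np.arctan2(-.605,.158)
manip.move_to([.40*np.cos(a),.40*np.sin(a),.33],manip.get_ee_rot())
q=np.array(manip.get_joint_positions());q[0]=.23;q[5]=2.2
manip.set_joints(q)
manip.command_gripper(.045)
manip.move_to(*key(.13,1))
p,r=manip.get_position(),manip.get_ee_rot();c=manip.camera("wrist")
pickle.dump((p,r,c),open("w1.pkl","wb"));cv2.imwrite("pics/w1.png",c["image"][:,:,::-1])
print(p,r,manip.get_time(),manip.get_joint_positions())
E
```

```text
[0.506 0.128 0.155] [-3.067  0.68  -0.   ] 4.5167 [0.226 0.416 1.925 0.    0.799 2.233]
```

View pics/w1.png

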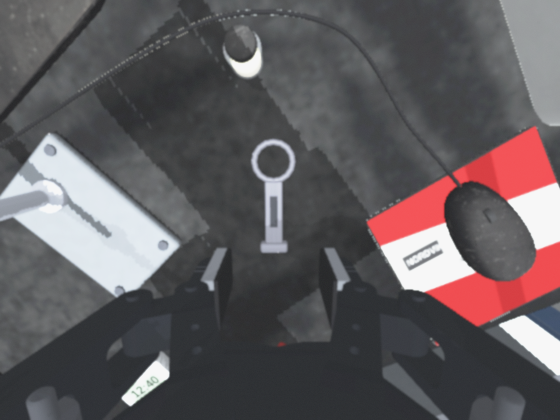

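The wrist image shows the ring centre at about (273,161), the cross-head at about (273,246) and the vial at (243,50). The key is square to the fingers.

```bash
python3 - <<'E'
from plan import *
from geo import onz
import pickle
p,r,c=pickle.load(open("w1.pkl","rb"))
M=np.eye(4);M[:3,:3]=R.from_rotvec(r).as_matrix();M[:3,3]=p
c["cam_to_world"]=M@c["mount"]
a=onz(c,(273.2,161),.005);b=onz(c,(273,246.5),.006)
print(a,b,np.linalg.norm(b-a),np.degrees(np.arctan2(b[1]-a[1],b[0]-a[0])),KR)
E
```

```text
[0.54337726 0.11247805 0.005     ] [0.46821377 0.14792871 0.006     ] 0.08311017038963951 154.74921543776824 [0.542  0.1115 0.0055]
```

```bash
sed -i 's/^KR=.*/KR=np.array([.5432,.1122,.0055]);KY=np.radians(154.8)/' plan.py; python3 - <<'E'
from plan import *
from rig import manip
import cv2,pickle
np.set_printoptions(precision=3,suppress=True)
manip.move_to(*key(.05,1))
manip.servo_line(*key(0,1),rate=.06)
print(manip.get_position(),manip.get_contact_force())
manip.command_gripper(.012,100)
print(manip.get_width(),manip.get_grip_force(),manip.get_position())
manip.servo_line(*key(.26,1),rate=.15)
print(manip.get_width(),manip.get_contact_force())
manip.move_to(*hookd(-.028,.035,0,np.radians(30)))
manip.hold(.3)
p,r=manip.get_position(),manip.get_ee_rot();c=manip.camera("wrist")
pickle.dump((p,r,c),open("w2.pkl","wb"));cv2.imwrite("pics/w2.png",c["image"][:,:,::-1])
s=manip.camera("scene");pickle.dump(s,open("s2.pkl","wb"))
b=cv2.resize(s["image"][160:260,170:300],None,fx=5,fy=5,interpolation=cv2.INTER_CUBIC);cv2.imwrite("pics/s2.png",b[:,:,::-1])
print(p,hookd(-.028,.035,0,np.radians(30)),manip.get_contact_force(),manip.get_torque(),manip.get_time())
E
```

```text
[0.507 0.129 0.024] [-0.951 -0.551  0.38 ]
0.013682900928678361 70.02909064292908 [0.507 0.129 0.025]
0.013523515040758764 [-0.098  0.567 -1.675]
[0.464 0.236 0.272] (array([0.464, 0.236, 0.272]), array([2.841, 1.34 , 0.   ])) [ 0.243  0.926 -0.648] [0.027 0.02  0.001] 9.625
```

View pics/w2.png

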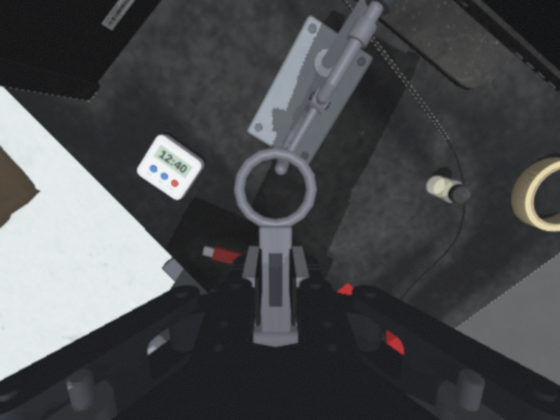

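View pics/s2.png

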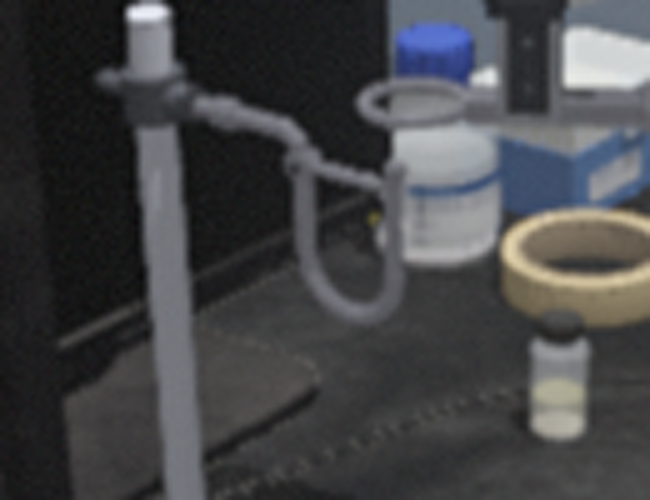

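The key is well held. In the wrist view the ring centre is at (275.5,188) with an outer diameter of about 81 px, and the nose tip is at (282,168), inside the ring. Next I'll compute the ring's position relative to the nose.

```bash
python3 - <<'E'
from plan import *
from geo import onz,onplane,ray
import pickle
np.set_printoptions(precision=4,suppress=True)
p,r,c=pickle.load(open("w2.pkl","rb"))
M=np.eye(4);M[:3,:3]=R.from_rotvec(r).as_matrix();M[:3,3]=p
c["cam_to_world"]=W=M@c["mount"]
st=lambda q:np.array([(q-O0)@sx,(q-O0)@sy,q[2]])
zr=GATE+.035
a=onz(c,(275.5,188),zr)
print("ring",st(a),"expected -.028,0; depth",(np.linalg.inv(W)@np.r_[a,1])[2],"diam px exp",294.3*.04/(np.linalg.inv(W)@np.r_[a,1])[2])
for z in(.223,.226,.229,.232):
    print("nose tip",st(onz(c,(282,168),z)))
print("hinge/arm knuckle",st(onz(c,(320,101),.2195)))
# scene estimate with ring in same image
s=pickle.load(open("s2.pkl","rb"));f=lambda x,y:((x+.5)/5-.5+170,(y+.5)/5-.5+160)
print("scene ring",st(onz(s,f(415,104),zr)))
q=lambda x,y:st(onplane(s,f(x,y),O0,sy))
print("nose tip",q(396,160),"gate at nose",q(385,186),"hinge",q(300,160),"bowl bottom",q(362,325), "ring at plane",q(415,104))
E
```

```text
ring [-0.0278 -0.0006  0.253 ] expected -.028,0; depth 0.14217407569594087 diam px exp 82.79990527370171
nose tip [-0.0206 -0.0009  0.223 ]
nose tip [-0.0204 -0.0006  0.226 ]
nose tip [-0.0201 -0.0004  0.229 ]
nose tip [-0.0198 -0.0001  0.232 ]
hinge/arm knuckle [ 0.0215 -0.0007  0.2195]
scene ring [-0.0313  0.0016  0.253 ]
nose tip [-0.0215 -0.      0.2294] gate at nose [-0.0163 -0.      0.2183] hinge [ 0.0215 -0.      0.2194] bowl bottom [-0.004  -0.      0.1598] ring at plane [-0.0302 -0.      0.2522]
```

The wrist and scene views both put the nose about 2 mm further toward the post than the model, so I'll shift for that and press down slowly while watching the force.

```bash
sed -i 's/^def rot(d)/O0=O0+.002*sx\ndef rot(d)/' plan.py; python3 - <<'E'
from plan import *
from rig import manip
d=np.radians(30)
manip.servo_line(*hookd(-.028,.012,0,d),rate=.05);manip.hold(.3)
F0=np.array(manip.get_contact_force());z0=None;z=.012
while z>-.045:
    z-=.002;manip.servo_line(*hookd(-.028,z,0,d),rate=.03)
    F=np.array(manip.get_contact_force())-F0
    f=np.array([F@sx,F@sy,F[2]]);print(round(z*1e3,1),f.round(1),round(1e3*(manip.get_position()[2]-D-.0-GATE),1))
    if z0 is None and F[2]>1.5: z0=z+.001
    if np.linalg.norm(F)>16 or (z0 is not None and z<z0-.0365): break
    if z0 is None and z<-.004: print("no contact");break
print(z0,manip.get_time(),manip.get_torque(),manip.get_width())
E
```

```text
10.0 [ 0.2  0.4 -0.6] 9.9
8.0 [ 1.1  1.2 -1.1] 7.8
6.0 [-0.2  0.6 -0.7] 5.9
4.0 [-0.4  0.9  2.5] 4.2
2.0 [1.2 0.8 2.5] 2.2
0.0 [0.5 1.2 2.8] 0.0
-2.0 [1.  0.9 2.9] -2.0
-4.0 [0.4 1.2 3.4] -4.1
-6.0 [-0.4  1.3  3.4] -6.1
-8.0 [-0.1  1.6  3.8] -8.2
-10.0 [0.1 1.8 4.9] -10.1
-12.0 [-1.2  1.1  3.7] -12.1
-14.0 [-2.1  1.5  4.5] -14.3
-16.0 [-2.3  1.6  3.1] -16.4
-18.0 [-0.1  0.2  0.4] -18.6
-20.0 [ 0.3  1.2 -0.4] -20.2
-22.0 [ 0.7  0.2 -0.1] -22.2
-24.0 [ 0.1  0.4 -0.8] -24.1
-26.0 [ 0.6  0.7 -0.9] -26.1
-28.0 [0.7 1.  0.1] -28.2
-30.0 [-0.2 -0.1 -0.8] -30.1
-32.0 [ 0.5  0.5 -1. ] -32.2
0.005 16.0333 [-0.0084037   0.01737651  0.00213411] 0.013447871753478101
```

Contact came at +5 mm as predicted. The force dropped back to zero after the slip-off at −18 mm, and the ring is now 37 mm below contact. Now the tug.

```bash
cat > f.py <<'E'
from plan import *
from rig import manip
d=np.radians(30)
def force(n=4):
    a=[]
    for _ in range(n): manip.hold(.02);a.append(manip.get_contact_force())
    return np.mean(a,0)
E
python3 - <<'E'
from f import *
F0=force(8);z=-.032
manip.servo_line(*hookd(-.028,-.012,0,d),rate=.04)
print("approach",(force()-F0).round(1));z=-.012
while z<.006:
    z+=.0006;manip.servo_line(*hookd(-.028,z,0,d),rate=.02)
    F=force(3)-F0
    if F[2]<-1.5: print(round(z*1e3,1),F.round(1))
    if F[2]<-9.6 or np.linalg.norm(F)>14: break
for _ in range(5): manip.hold(.2);print((force(3)-F0).round(1))
c=manip.camera("scene")["image"]
import cv2;cv2.imwrite("pics/s3.png",cv2.resize(c[160:260,170:300],None,fx=5,fy=5,interpolation=cv2.INTER_CUBIC)[:,:,::-1])
print(z,manip.get_time(),manip.get_width(),manip.get_position())
E
```

```text
approach [ 0.3  0.  -0.3]
-3.0 [ 0.3  0.2 -1.9]
-2.4 [ 0.8 -0.2 -3.9]
-1.8 [ 0.2  0.2 -4.8]
-1.2 [ 1.3  0.3 -7.2]
-0.6 [ 1.3  0.8 -8.8]
-0.0 [  1.4   1.1 -10.1]
[  1.3   0.6 -10.8]
[  0.5   0.2 -10.7]
[  0.4   0.  -10.8]
[  0.6   0.1 -11.3]
[ -0.2  -0.1 -11.1]
-3.2526065174565133e-18 24.1833 0.013459892290582672 [0.46584762 0.23695621 0.23645866]
```

View pics/s3.png

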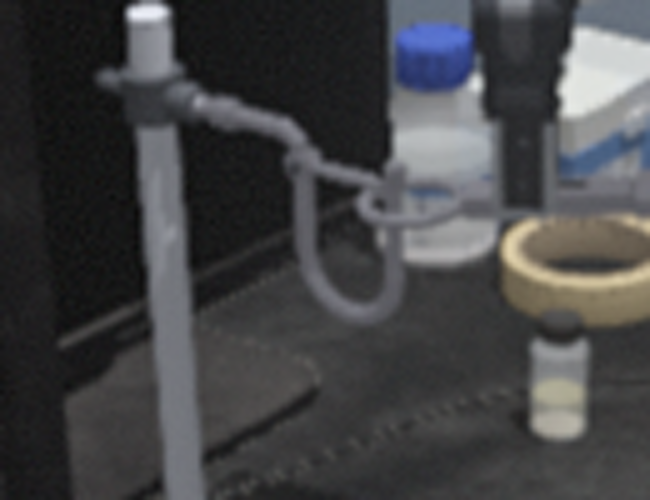

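The ring sits under the shut gate around the nose, at the gate's end near (385,205). The pull held at about 11 N. Now I'll lower the key and swing it down into the bowl.

```bash
sed -i 's/^O0=O0+.002\*sx/O0=O0+.001*sx/' plan.py; python3 - <<'E'
from f import *
np.set_printoptions(precision=2,suppress=True)
manip.servo_line(*arcd(0,d),rate=.05)
F0=force(8);print(F0)
for ph in np.arange(7.5,90.1,7.5):
    manip.servo_line(*arcd(np.radians(ph),d),rate=.022)
    F=force(2)-F0;print(ph,F.round(1),np.array(manip.get_joint_positions())[3:])
    if np.linalg.norm(F)>10: print("STOP");break
print(manip.get_time(),manip.get_position(),arcd(np.radians(ph),d)[0])
import cv2
c=manip.camera("scene")["image"]
cv2.imwrite("pics/s4.png",cv2.resize(c[160:280,170:320],None,fx=5,fy=5,interpolation=cv2.INTER_CUBIC)[:,:,::-1])
E
```

```text
[ 0.05  0.03 -0.65]
7.5 [ 0.4  0.4 -0.4] [0.09 0.73 1.04]
15.0 [-0.3  0.4  0.2] [0.23 0.57 0.88]
22.5 [ 0.4 -0.8  0. ] [0.51 0.42 0.59]
30.0 [ 0.2 -0.1  0. ] [1.03 0.33 0.04]
37.5 [ 0.1 -0.1 -0. ] [ 1.67  0.37 -0.63]
45.0 [ 0.5 -0.5 -0.2] [ 2.06  0.52 -1.06]
52.5 [-0.  -0.2  0.2] [ 2.25  0.72 -1.3 ]
60.0 [-1.2 -0.1 -0.1] [ 2.33  0.94 -1.45]
67.5 [0.2 0.2 0.4] [ 2.37  1.15 -1.55]
75.0 [ 0.1 -0.4 -0.1] [ 2.37  1.35 -1.62]
82.5 [-0.4  0.2  0.1] [ 2.37  1.54 -1.67]
90.0 [-0.5 -0.2  0.8] [ 2.36  1.7  -1.7 ]
32.575 [0.5  0.26 0.12] [0.5  0.26 0.11]
```

View pics/s4.png

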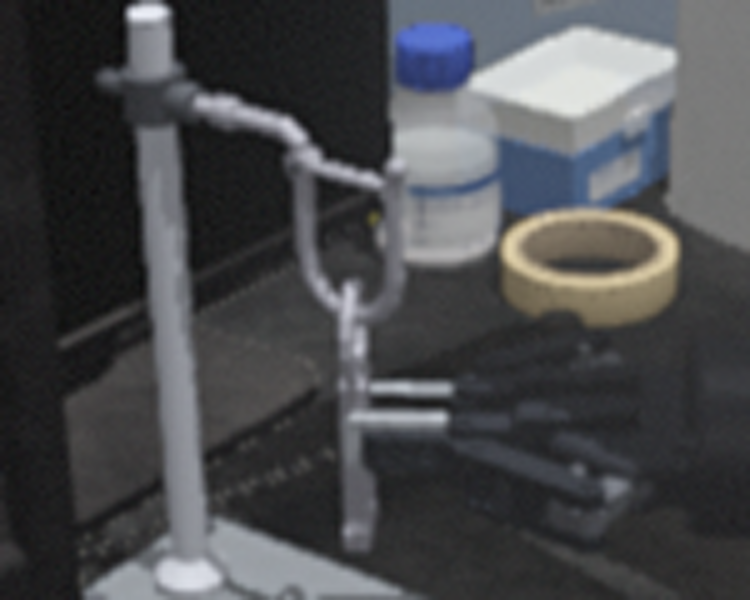

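The ring hangs around the bowl with the handle straight down, and the gate is shut. I'll lower it to touch, release and back off.

```bash
python3 - <<'E'
from f import *
import cv2
F0=force(8);p=np.array(arcd(np.pi/2,d)[0]);dz=0
while dz<.009:
    dz+=.0007;manip.servo_line(p-[0,0,dz],rate=.02);F=force(3)-F0
    if F[2]>1.2: break
print("lowered",dz,F.round(1))
if F[2]>1.2: manip.servo_line(p-[0,0,dz-.0006],rate=.02)
w=manip.get_width();manip.hold(.3)
manip.command_gripper(w+.008,20);manip.command_gripper(.045)
manip.hold(.5)
u=rot(d)@sx
q=np.array(manip.get_position())
manip.servo_line(q-.10*u,rate=.05)
print(manip.get_time(),(force(3)).round(1))
ims=[]
manip.hold(2)
for k in range(2):
    ims.append(manip.camera("scene")["image"][160:290,170:300]);manip.hold(.6)
a=np.hstack([cv2.resize(i,(390,390),interpolation=cv2.INTER_CUBIC) for i in ims])
print(cv2.absdiff(*ims).max(),manip.get_time());cv2.imwrite("pics/s5.png",a[:,:,::-1])
E
```

```text
lowered 0.0035 [-0.3  0.   2.6]
38.0667 [-0.3 -0.1  0.1]
12 41.4167
```

View pics/s5.png

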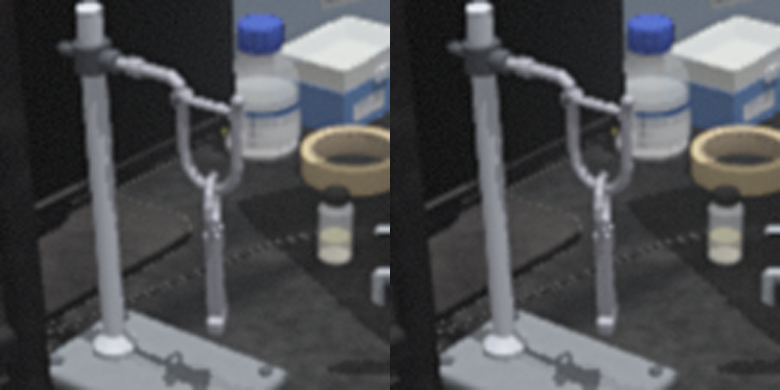

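The two frames, taken about 0.65 s apart, match: the key hangs still in the bowl, the gate is shut, the vial and tape are where they were, and the gripper is clear. I'll hold a little longer to be sure, then hand it in.

```bash
python3 -c "
from rig import manip
manip.hold(3);print(manip.get_time());print(manip.sign_off())"
```

```text
44.4167
the job is handed in; nothing more can be done
None
```

The key is clipped on the snap hook, was tugged at about 11 N against the shut gate, hangs still in the bottom of the hook, and the job was handed in at 44 s.

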